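# Tighten the drill bit and lift the drill head off its dock

## Robot

A 6-joint arm with a two-finger parallel gripper is mounted at the origin on the work surface. World frame = base frame: x ahead of the robot, y to its left, z up, the work surface at z = 0. Lengths are in m, angles in rad, forces in N, time in s.
With the tool pointing down it reaches from about 0.4 to 0.825 m from the base axis. Payload 7 kg.
Tool frame: the origin (TCP) lies at the very end of the fingers, on their centre line; the grasp point (between the pads) lies 19 mm behind it; z points along the fingers, y is the direction in which the jaws open and shut (so a half turn about z gives the same grasp; the last joint's range is limited). The gripper opens to 88 mm and grips with 3 to 60 N. Pads are 19 mm wide; open, the fingers measure 130 mm over their backs; the gripper's body (78 mm by 193 mm) begins 47 mm behind the grasp point.
Start: joints at [1.564, 0.359, 0.012, 0, -1.224, -0.288], TCP at [0.196, 0.646, 0.227] pointing down, gripper open.
Joint ranges: [-3.07, 3.07], [-1.43, 2.12], [-1.02, 1.25], [-3.03, 1.67], [-3.05, -0], [-3.03, 3.03]. Speed limits (rad/s): [2.39, 2.39, 3.01, 3.14, 3.14, 3.14].

## Interface

Orientations are given as [roll, pitch, yaw] about the fixed x, y, z axes, in that order (R = Rz(yaw) Ry(pitch) Rx(roll)).
In Python, from station import arm, eyes, job, outline_of gives the robot as it stands.
- The arm moves only by the tool apply_moves, never from a script. Its argument "moves" is a list of rows, each a list of 5 numbers: the opening, from -1 (shut) to 1 (fully open), then the shift along the tool's x, y, z in m, then the turn about the tool's z in rad. A call has 1 to 12 rows; each row shifts and turns the commanded pose from where the row before left it, along the tool's axes as they then stand; what a row does not reach is not made up. A row lasts 1/12 s, in which the tool goes at most 41.7 mm and 7.16 degrees, less where a joint would pass 70% of its speed; a pose out of reach is approached as far as the arm can. A call with a gripper value outside its range is refused whole. The fingers move at their own pace and stop on an object; "newtons" is the grip in N (left out, the last holds). Time passes only in rows, so rows that do not move let the fingers close. It gives the time, the measured TCP pose, the force and the opening at its end, in the units of the state.
- arm.get_state(): the state, without advancing time (a new reading comes with each control period).
- eyes.grab_frame(name): name is "scene" or "top"; returns a dict with "color" (400x640x3 uint8, red, green, blue), "z_map" (400x640 float32, m along the optical axis (not along the pixel's ray), 0 where there is no reading), "camera_matrix" (3x3 intrinsics, pixels), "k1" (the pictures are not rectified: a ray, as slopes to the right and down, at radius r is drawn at 1 + k1 r^2 times it, then the intrinsics apply), "extrinsics" (4x4, takes a point from camera to world coordinates). Camera axes: x right, y up, looking along -z (the intrinsics and any distortion apply to the point x, -y, -z); pixel columns grow to the right and rows downward; lengths in m; the calibration is good to about 2 mm. A picture is of the moment at which its call begins.
- job.job_done(): hands the job in, once; it reports no verdict.
Trained networks look in a picture, given as the dict that the camera call returned (one of the last four; its "shot" number tells which), for a name from the list of things; names that differ only in an ending like _2 or _b are one class to them, and where a whole thing is asked for, a point or a joint stands for the part that bears it (a point fixed in the world has none). Each returns a list of dicts, best first, with "score" (0 to 1); they miss things now and then, are a little off and sometimes report something else, mostly with a low value. They report only what shows in the picture. A call takes as long as a camera call. They do not tell look-alikes from the thing itself.
- outline_of(label, picture): "region" (400x640 bool, what is visible of it) and "extent" ([left, top, right, bottom] in pixels, round what is visible of it).
The state is a dict: "t": time; "q": joint angles; "qd": joint speeds; "joint_efforts": joint torques, N m; "eef_pos": TCP position; "ee_rot": TCP orientation; "force": force on the tool from outside, world axes, zero at the start; "moment": the same for the moment, N m; "width": finger opening in m.
Only numpy, scipy, OpenCV 4.12 (cv2) and the standard library are available. Lean on these libraries where they do the work, as an engineer would, in place of code of your own. Each camera call takes 0.05 s, during which the arm holds its last target.

## Task

The battery drill head sits latched in its bench dock with a gold drill bit standing loose in its open chuck. Turn the knurled chuck sleeve clockwise (seen from above) until the three jaws grip the bit tightly; then squeeze the two green side catches together and lift the drill head, bit and all, roughly level, at least 5 cm up out of the dock. Finish while still holding it up there by the squeezed catches, motionless, and leave the other things on the bench where they are.

Things in the scene. Friction and masses are not known exactly. Their poses are not given: they have to be found in the camera images.
- dock: Fixed grey dock: base plate 196 x 90 mm (x, y), 12 mm thick, with steel guide walls and two green latch lips around the drill head, up to 42 mm above the bench. Origin: on the bench, under the middle of the two catches. x runs along the drill head (chuck on the -x side), z up; it stands at any yaw within 0.4 rad.
- carrier: The drill head, a loose black body 158 x 50 mm, 0.6 kg, balanced about its middle. Origin: underside, midway between the catches; x along it, chuck at -x; y from right catch to left; z up. Home: origin 12 mm above the bench. Height 46 mm around the chuck (x -86 to -14 mm), 72 mm from x -14 to +72. Under the chuck a hole goes right through: an untightened bit stays behind.
- pinch_point (a point): Centre between the green catches, 58 mm above the head's underside: pinch here, fingers closing along y; axes as carrier. Each catch has a ribbed pad 24 mm wide (x), 38 to 72 mm above the underside; 62 mm over both outer faces, 50 mm squeezed. Keep fingertips over 32 mm above the underside: the dock's lips (73 mm over all) reach 30 mm.
- catch_left (a joint): Green catch on the head's +y side: metres it is pressed inward, 0 (sprung out, its hook under the dock's lip) to 0.006 (fully in); sprung, about 4 N to start and 8 N fully in; free of the lip from about 0.004.
- catch_right (a joint): The same on the -y side.
- chuck_centre (a point): On the chuck's upright axis, 64 mm from the pinch point towards -x, 68 mm above the head's underside; axes as carrier. The knurled steel sleeve is a plain cylinder 36 mm in diameter, 50 to 80 mm above the underside (deck at 46 mm); jaws reach 88 mm and the bit 100 mm. The hump and catches begin 50 mm off the axis towards +x: do not open the fingers wider than needed.
- sleeve (a joint): Turn of the chuck sleeve in rad, growing clockwise seen from above (closing); starts between 0 and 0.4; each rad moves the three jaws 3 mm inward; they meet the bit at about 1.0 and squeeze it harder beyond; stop at 1.7. Light friction (0.1 N m) holds it wherever it is left. It is tight at about 1.35 and beyond.
- bit: Gold-coloured straight drill bit, 10 mm in diameter, 100 mm long, about 50 g, standing upright in the chuck; origin at its lower end, z along it to the pointed top. Loose: it stands on the dock's base plate until the jaws hold it.
- hammer: Hammer lying on the bench, a bystander; do not disturb.
- brush: Brush lying on the bench, a bystander; do not disturb.
- wrench: Wrench lying on the bench, a bystander; do not disturb.
- tub_centre (a point): White open tub, 90 mm across, 75 mm high, a bystander; its centre, half-way up.
- bending_fork_centre (a point): Steel bending fork: a block 70 x 35 x 22 mm with two upright pins, 72 mm high in all; a bystander; its centre, 30 mm up.
- ring_centre (a point): Dark forged ring lying near the dock, 48 mm across, 10 mm high, a bystander; its centre.
Mind the look-alikes: they are no part of the job. Leave any turquoise look-alike of the carrier alone.

How it is judged:
By the outcome, as a careful person would: the job done as asked, in the order asked, and still so for the second after the job is handed in, while the arm keeps its last pose, push and grip.
It also fails if it takes over 48 s, if anything falls off the work surface, if the arm or the gripper's body presses on something with over 40 N, if the wrist force passes 120 N, or if a joint passes its speed limit or range.

## Working session

There is one attempt and no reset: what is moved stays moved. The work goes in short steps, Python scripts to look and compute and a tool call to move; the robot and the scene stay as the last step left them, time stands still between calls to the robot, and variables do not carry over. Pictures are saved under pics/ and viewed, and the job is handed in when it is done.

Besides the shell and the picture viewer there is one more tool, called as name(argument=value, ...) on one line, values as JSON. apply_moves: Moves the arm, as the interface text tells. Its arguments: {"type":"object","properties":{"moves":{"type":"array","items":{"type":"array","items":{"type":"number"}}},"newtons":{"type":"number"}},"required":["moves"]}

```bash
mkdir -p pics; ls
python3 - <<'E'
from station import arm,eyes,outline_of
import cv2,numpy as np,pickle
print(arm.get_state())
for n in ("scene","top"):
    p=eyes.grab_frame(n); cv2.imwrite(f"pics/{n}0.png",p["color"][:,:,::-1])
    pickle.dump(p,open(f"{n}0.pkl","wb"))
    print(n,p["camera_matrix"],p["k1"],p["extrinsics"])
    for l in ("carrier","dock","bit","sleeve","catch_left","pinch_point","chuck_centre"):
        try:print(l,[(round(d["score"],2),d["extent"],int(d["region"].sum())) for d in outline_of(l,p)])
        except Exception as e: print(l,e)
E
```

```text
pics
{'t': 0.0, 'q': array([ 1.56407329e+00,  3.59411443e-01,  1.10687612e-02, -3.78428774e-04,
       -1.22412302e+00, -2.88117063e-01]), 'qd': array([ 1.15311329e-03,  1.04501138e-04,  4.85858128e-05, -5.73016944e-04,
        7.32149157e-05,  9.41790461e-04]), 'joint_efforts': array([-5.86117621e-04, -5.82714844e+01,  2.93061876e+01,  6.99756280e+00,
        7.03525831e-03, -1.66162267e-04]), 'eef_pos': array([0.19600884, 0.64539378, 0.22560604]), 'ee_rot': array([ 3.13989099e+00, -1.33316801e-04, -2.94968863e-01]), 'force': array([ 0.01541592, -0.19871378,  0.19669036]), 'moment': array([-0.03152093, -0.02406376,  0.02109652]), 'width': 0.08770150885846369}
scene [[397.15925293   0.         322.47768048]
 [  0.         397.15925293 192.07364347]
 [  0.           0.           1.        ]] 0.014615989074813977 [[-0.44658817 -0.69211     0.56704739  1.1715478 ]
 [ 0.89455609 -0.33254353  0.29863724  0.311284  ]
 [-0.01812188  0.64062356  0.76764123  0.83287481]
 [ 0.          0.          0.          1.        ]]
carrier [(0.8, [162.3, 176.2, 196.4, 241.0], 1757), (0.66, [272.6, 146.7
[... 927 characters left out ...]
dock [(0.85, [316.7, 172.7, 367.2, 246.6], 1075), (0.67, [297.4, 175.6, 316.6, 192.9], 115)]
bit [(0.35, [297.5, 175.9, 309.8, 189.8], 24), (0.21, [322.7, 173.4, 363.2, 235.8], 1185)]
sleeve [(0.53, [329.1, 226.5, 339.6, 233.4], 11), (0.49, [422.5, 135.5, 437.3, 146.9], 48), (0.32, [421.4, 252.8, 484.7, 286.7], 419)]
catch_left [(0.55, [333.0, 196.7, 338.3, 205.6], 21), (0.49, [403.9, 119.9, 416.9, 133.2], 80)]
pinch_point [(0.85, [322.8, 176.0, 363.5, 238.9], 1202), (0.65, [396.5, 99.4, 442.6, 160.5], 1360), (0.49, [350.9, 201.8, 359.0, 209.5], 32)]
chuck_centre [(0.91, [322.4, 176.0, 363.5, 235.0], 1280), (0.56, [398.4, 99.8, 443.6, 160.1], 1455), (0.37, [298.6, 175.8, 314.1, 190.2], 115)]
```

View pics/scene0.png

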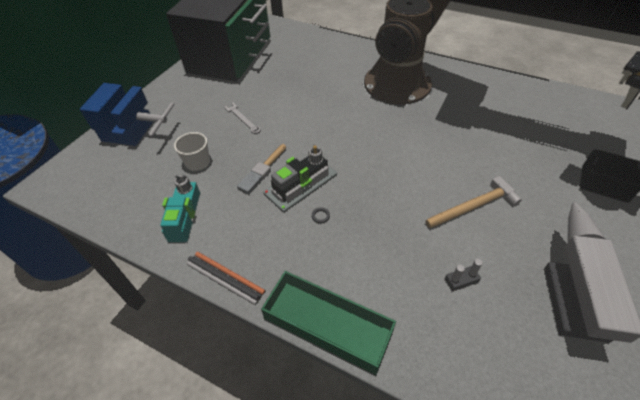

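View pics/top0.png

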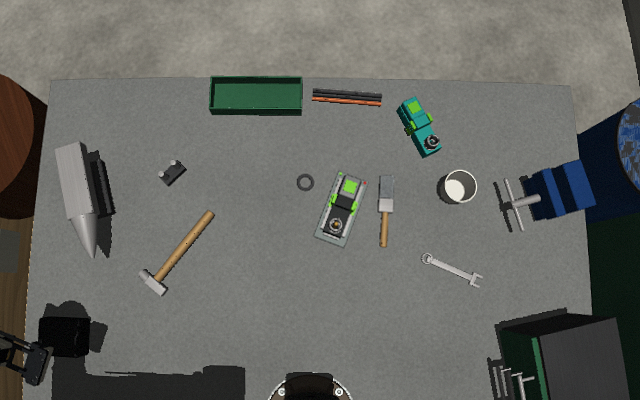

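Run:
```python
import cv2,pickle,numpy as np
s=pickle.load(open("scene0.pkl","rb"))["color"];t=pickle.load(open("top0.pkl","rb"))["color"]
a=cv2.resize(s[130:250,150:350],(800,480),interpolation=cv2.INTER_CUBIC)
cv2.imwrite("pics/sc.png",a[:,:,::-1])
a=cv2.resize(t[90:260,290:460],(600,600),interpolation=cv2.INTER_CUBIC)
cv2.imwrite("pics/tc.png",a[:,:,::-1])
```

```text
(no output)
```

View pics/sc.png

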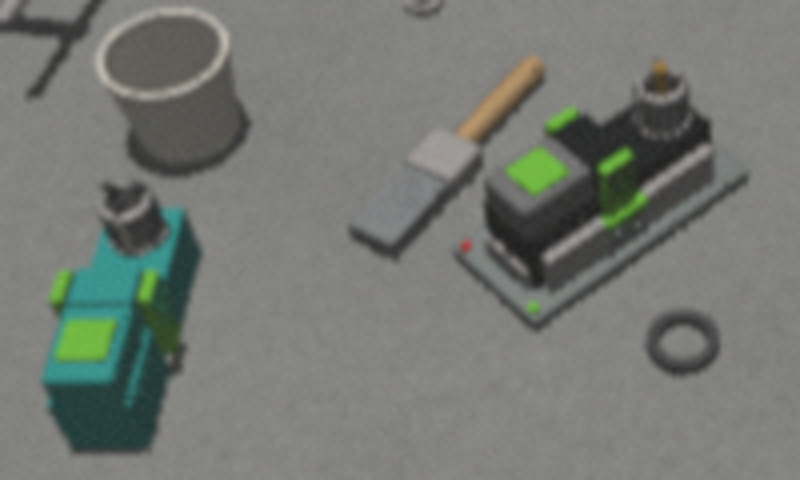

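View pics/tc.png

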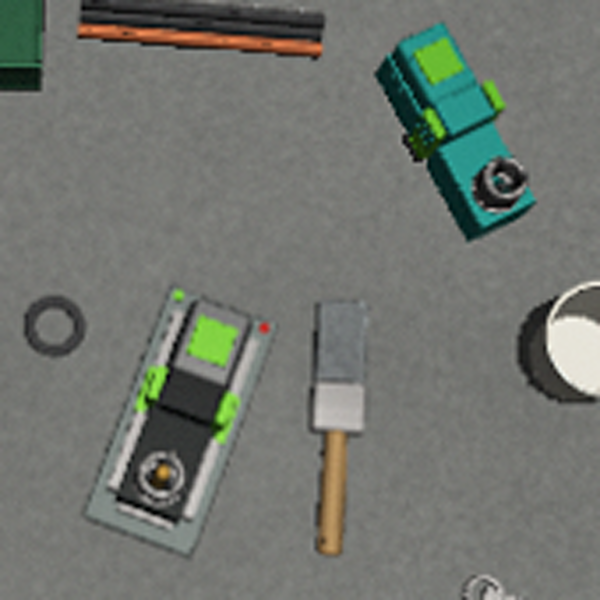

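The target is the black head with the gold bit, in the grey dock at top (342,205) and scene (300,178). The turquoise one at top (418,127) and scene (180,210) has no bit and no dock, so it is the look-alike and I'll leave it alone. The crops confirm this. Next I measure.

```bash
cat > h.py <<'E'
import numpy as np,cv2
def dist(p): return np.array([p["k1"],0,0,0,0.])
def cloud(p,us,vs,z=None):
    us=np.asarray(us,float);vs=np.asarray(vs,float)
    n=cv2.undistortPoints(np.stack([us,vs],1).reshape(-1,1,2),p["camera_matrix"],dist(p)).reshape(-1,2)
    if z is None: z=p["z_map"][vs.astype(int),us.astype(int)]
    c=np.stack([n[:,0]*z,-n[:,1]*z,-z],1)
    E=p["extrinsics"]; return c@E[:3,:3].T+E[:3,3]
def onplane(p,us,vs,h):
    a=cloud(p,us,vs,np.ones(len(us)));o=p["extrinsics"][:3,3]
    d=a-o; return o+d*((h-o[2])/d[:,2])[:,None]
def proj(p,P):
    E=p["extrinsics"];c=(np.atleast_2d(P)-E[:3,3])@E[:3,:3]
    c=c*[1,-1,-1]
    return cv2.projectPoints(c.reshape(-1,1,3),np.zeros(3),np.zeros(3),p["camera_matrix"],dist(p))[0].reshape(-1,2)
E
python3 - <<'E'
from h import *; import pickle
for n,(u0,u1,v0,v1) in (("top",(312,372,165,252)),("scene",(260,342,140,215))):
    p=pickle.load(open(n+"0.pkl","rb"))
    V,U=np.mgrid[v0:v1,u0:u1];U=U.ravel();V=V.ravel()
    P=cloud(p,U,V);C=p["color"][V,U].astype(float);hsv=cv2.cvtColor(p["color"],cv2.COLOR_RGB2HSV)[V,U]
    print(n,"bench z",np.median(cloud(p,[290,380],[220,150])[:,2]))
    g=(hsv[:,0]>35)&(hsv[:,0]<70)&(hsv[:,1]>140)
    gold=(hsv[:,0]>10)&(hsv[:,0]<28)&(hsv[:,1]>110)
    print("gold",np.c_[U,V][gold].tolist(),P[gold].round(3).tolist())
    m=np.zeros(p["color"].shape[:2],np.uint8);m[V[g],U[g]]=1
    k,l,st,ce=cv2.connectedComponentsWithStats(m)
    for i in range(1,k):
        q=P[l[V,U]==i]
        print("green",st[i].tolist(),ce[i].round(1),np.median(q,0).round(4),q.min(0).round(3),q.max(0).round(3))
    tall=P[:,2]>0.098
    print("tall",tall.sum(),P[tall].mean(0) if tall.any() else 0)
    plate=(P[:,2]>.006)&(P[:,2]<.02)
    r=cv2.minAreaRect(P[P[:,2]>.007][:,:2].astype(np.float32)*1000); print("rect mm",r)
    hp=P[(P[:,2]>.05)];print("rect body",cv2.minAreaRect(hp[:,:2].astype(np.float32)*1000))
E
```

```text
top bench z 0.00034605616967442465
gold [[336, 221], [335, 222], [336, 222], [337, 222], [334, 223], [335, 223], [336, 223], [337, 223], [334, 224], [335, 224], [336, 224], [337, 224], [334, 225], [335, 225], [336, 225], [337, 225], [333, 226], [334, 226], [335, 226], [336, 226], [333, 227], [334, 227], [335, 227], [336, 227]] [[0.512, -0.061, 0.1], [0.514, -0.061, 0.062], [0.508, -0.061, 0.107], [0.509, -0.063, 0.105], [0.513, -0.059, 0.053], [0.506, -0.058, 0.106], [0.506, -0.061, 0.109], [0.505, -0.063, 0.11], [0.504, -0.056, 0.099], [0.503, -0.058, 0.107], [0.503, -0.06, 0.11], [0.503, -0.063, 0.108], [0.502, -0.056, 0.094], [0.501, -0.058, 0.107], [0.5, -0.06, 0.11], [0.5, -0.063, 0.11], [0.504, -0.056, 0.06], [0.502, -0.057, 0.078], [0.5, -0.059, 0.094], [0.499, -0.061, 0.098], [0.502, -0.056, 0.05], [0.5, -0.058, 0.072], [0.499, -0.06, 0.076], [0.499, -0.063, 0.076]]
green [340, 173, 2, 2, 4] [340.5 173.5] [ 0.6549 -0.0797  0.0165] [ 0.653 -0.081  0.011] [ 0.658 -0.078  0.018]
green [343, 180, 14, 13, 119] [349.5 186.1] [ 0.6056 -0.0985  0.0855] [ 0.589 -0.115  0.08 ] [ 0.622 
[... 853 characters left out ...]
, 9, 7, 30] [303.2 170. ] [ 0.5734 -0.0575  0.0846] [ 0.539 -0.07   0.057] [ 0.587 -0.05   0.087]
green [277, 168, 14, 10, 83] [283.8 172.5] [ 0.605  -0.0968  0.0867] [ 0.589 -0.115  0.084] [ 0.621 -0.082  0.091]
green [301, 179, 10, 8, 30] [305.9 182.2] [ 0.577  -0.0508  0.0428] [ 0.559 -0.059  0.036] [ 0.592 -0.043  0.045]
green [283, 206, 1, 1, 1] [283. 206.] [ 0.654  -0.079   0.0143] [ 0.654 -0.079  0.014] [ 0.654 -0.079  0.014]
tall 48 [0.77087922 0.08823848 0.39231312]
rect mm ((771.6121826171875, 103.61691284179688), (876.3280029296875, 210.58421325683594), 40.95280075073242)
rect body ((856.6591186523438, 70.50978088378906), (778.8966674804688, 147.7440643310547), 26.662246704101562)
```

```bash
cat > fit.py <<'E'
from h import *; import pickle
from scipy.optimize import least_squares
# surface-height alignment: model points to cloud signed distance to boxes
def sdbox(q,lo,hi):
    c=(np.array(lo)+hi)/2;h=(np.array(hi)-lo)/2
    d=np.abs(q-c)-h
    return np.linalg.norm(np.maximum(d,0),axis=1)+np.minimum(d.max(1),0)
def sdcyl(q,c,r,z0,z1):
    d=np.stack([np.hypot(q[:,0]-c[0],q[:,1]-c[1])-r,np.abs(q[:,2]-(z0+z1)/2)-(z1-z0)/2],1)
    return np.linalg.norm(np.maximum(d,0),axis=1)+np.minimum(d.max(1),0)
def model(q):
    return np.min([sdbox(q,[-.086,-.025,.012],[-.014,.025,.058]),sdbox(q,[-.014,-.025,.012],[.072,.025,.084]),
      sdcyl(q,(-.064,0),.018,.062,.092),sdcyl(q,(-.064,0),.005,.092,.112),
      sdbox(q,[-.012,-.031,.05],[.012,.031,.084])],0)
def local(P,a):
    x,y,w,z=a;c,s=np.cos(w),np.sin(w);d=P[:,:2]-[x,y]
    return np.c_[d[:,0]*c+d[:,1]*s,-d[:,0]*s+d[:,1]*c,P[:,2]-z]
if __name__=="__main__":
  for names in (["top"],["scene"],["top","scene"]):
    PP=[]
    for n in names:
        u0,u1,v0,v1=(312,372,165,252) if n=="top" else (260,342,140,215)
        p=pickle.load(open(n+"0.pkl","rb"));V,U=np.mgrid[v0:v1,u0:u1]
        P=cloud(p,U.ravel(),V.ravel());PP.append(P[(P[:,2]>.048)&(P[:,2]<.12)])
    P=np.vstack(PP)
    f=lambda a:model(local(P,a))
    r=least_squares(f,[.563,-.082,-.355,0],loss="soft_l1",f_scale=.002,x_scale=[.01,.01,.1,.01])
    x,y,w,z=r.x;print(names,len(P),r.x.round(4),np.median(np.abs(f(r.x))),"chuck",x-.064*np.cos(w),y-.064*np.sin(w))
  a=r.x;c,s=np.cos(a[2]),np.sin(a[2])
  W=lambda q:np.c_[q[:,0]*c-q[:,1]*s+a[0],q[:,0]*s+q[:,1]*c+a[1],q[:,2]]
  t=np.linspace(0,2*np.pi,60)
  L=[np.c_[-.064+.018*np.cos(t),.018*np.sin(t),0*t+.092],np.array([[-.014,-.025,.084],[.072,-.025,.084],[.072,.025,.084],[-.014,.025,.084],[-.014,-.025,.084]]),
   np.array([[-.012,.031,.084],[.012,.031,.084],[.012,-.031,.084],[-.012,-.031,.084],[-.012,.031,.084]]),
   np.array([[-.064,0,.112],[-.064,0,.092]]),np.array([[-.086,-.025,.058],[-.014,-.025,.058],[-.014,.025,.058],[-.086,.025,.058],[-.086,-.025,.058]])]
  out=[]
  for n,(u0,v0) in (("top",(310,170)),("scene",(262,138))):
    p=pickle.load(open(n+"0.pkl","rb"));k=6
    im=cv2.resize(p["color"][v0:v0+80,u0:u0+65,::-1],None,fx=k,fy=k,interpolation=cv2.INTER_CUBIC)
    for q in L:
        uv=((proj(p,W(q))-[u0,v0]+.5)*k).round().astype(np.int32)
        cv2.polylines(im,[uv.reshape(-1,1,2)],False,(255,0,255),1)
    out.append(im)
  cv2.imwrite("pics/fit.png",np.hstack(out))
E
python3 fit.py
```

```text
['top'] 1188 [ 5.638e-01 -8.340e-02 -3.705e-01 -3.000e-04] 0.0014085704445721877 chuck 0.5041042841055723 -0.06025076013771839
['scene'] 1247 [ 0.5647 -0.0829 -0.3837  0.001 ] 0.0011149860714227897 chuck 0.5053421500214558 -0.05890122865277498
['top', 'scene'] 2435 [ 5.644e-01 -8.290e-02 -3.814e-01  3.000e-04] 0.001338555361531768 chuck 0.505001402266332 -0.059052137427900095
```

View pics/fit.png

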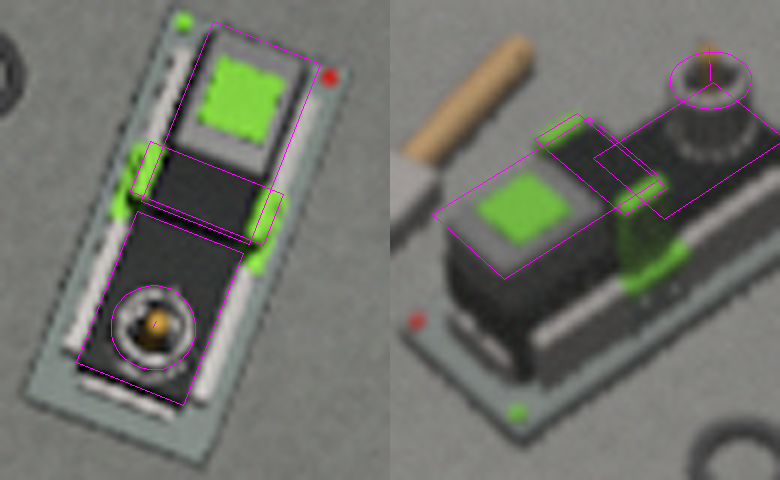

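Both cameras agree. The chuck is at about (0.5045, -0.060), the pinch point at (0.564, -0.083) and the yaw is about -0.37, and the sizes match. I'll travel above it at the current height.

apply_moves(moves=[[0.14,0.0208,0.0244,0,0],[0.14,0.0208,0.0244,0,0],[0.14,0.0208,0.0244,0,0],[0.14,0.0208,0.0244,0,0],[0.14,0.0208,0.0244,0,0],[0.14,0.0208,0.0244,0,0],[0.14,0.0208,0.0244,0,0],[0.14,0.0208,0.0244,0,0],[0.14,0.0208,0.0244,0,0],[0.14,0.0208,0.0244,0,0],[0.14,0.0208,0.0244,0,0],[0.14,0.0208,0.0244,0,0]], newtons=25)

```text
t: 1.8
eef_pos: [0.3502, 0.2917, 0.2269]
ee_rot: [-3.141, -0.0, -0.294]
force: [0.6, -0.6, -0.6]
width: 0.0498
```

apply_moves(moves=[[0.14,0.0208,0.0244,0,0],[0.14,0.0208,0.0244,0,0],[0.14,0.0208,0.0244,0,0],[0.14,0.0208,0.0244,0,0],[0.14,0.0208,0.0244,0,0],[0.14,0.0208,0.0244,0,0],[0.14,0.0208,0.0244,0,0],[0.14,0.0208,0.0244,0,0],[0.14,0.0208,0.0244,0,0],[0.14,0.0208,0.0244,0,0],[0.14,0,0,0,0],[0.14,0,0,0,0]])

```text
t: 2.8
eef_pos: [0.4782, -0.0023, 0.2264]
ee_rot: [3.141, 0.0, -0.298]
force: [1.1, 0.7, -0.4]
width: 0.0502
```

apply_moves(moves=[[0.14,0,0,0,-0.12],[0.14,0,0,0,-0.12],[0.14,0,0,0,-0.12],[0.14,0,0,0,-0.12],[0.14,0,0,0,-0.12],[0.14,0,0,0,-0.12],[0.14,0,0,0,-0.12],[0.14,0,0,0,-0.12],[0.14,0,0,0,-0.12],[0.14,0,0,0,-0.12],[0.14,0,0,0,-0.12],[0.14,0,0,0,0]])

```text
t: 3.8
eef_pos: [0.4778, 0.0002, 0.2268]
ee_rot: [3.141, -0.0, 1.032]
force: [0.2, 0.0, -0.3]
width: 0.05
```

Run:
```python
from station import arm
s=arm.get_state()
for k in("t","q","eef_pos","ee_rot","force","moment","width"):print(k,s[k])
```

```text
t 3.8
q [ 4.13509454e-01  2.81762148e-02 -4.06688017e-01 -1.35650147e-04
 -1.13541792e+00  2.18948979e+00]
eef_pos [4.77753737e-01 2.40373589e-04 2.26787888e-01]
ee_rot [ 3.14139467e+00 -4.90216898e-04  1.03214578e+00]
force [ 0.23129412  0.00892407 -0.26234826]
moment [-0.08898579 -0.06183643  0.00644462]
width 0.05004844638218257
```

apply_moves(moves=[[0.14,-0.0126,0.0179,0,0],[0.14,-0.0126,0.0179,0,0],[0.14,-0.0126,0.0179,0,0],[0.14,0,0,0.033,0],[0.14,0,0,0.033,0],[0.14,0,0,0.034,0],[0.14,0,0,0,0],[0.14,0,0,0,0]])

```text
t: 4.47
eef_pos: [0.5034, -0.0608, 0.126]
ee_rot: [-3.139, 0.003, 1.023]
force: [1.2, -1.2, 0.9]
width: 0.05
```

Run:
```python
from station import arm,eyes
from h import *
s=arm.get_state()
for k in("t","eef_pos","ee_rot","force","moment","width"):print(k,s[k])
o=[]
for n,(u0,v0) in (("top",(300,160)),("scene",(260,110))):
    p=eyes.grab_frame(n); o.append(cv2.resize(p["color"][v0:v0+100,u0:u0+80,::-1],None,fx=5,fy=5,interpolation=cv2.INTER_CUBIC))
cv2.imwrite("pics/a1.png",np.hstack(o))
```

```text
t 4.4667
eef_pos [ 0.50335925 -0.06075256  0.12597705]
ee_rot [-3.13925946e+00  2.86718698e-03  1.02338377e+00]
force [ 1.24990114 -1.15274842  0.9007621 ]
moment [-0.09824378 -0.19791464 -0.00338006]
width 0.050020340433651105
```

View pics/a1.png

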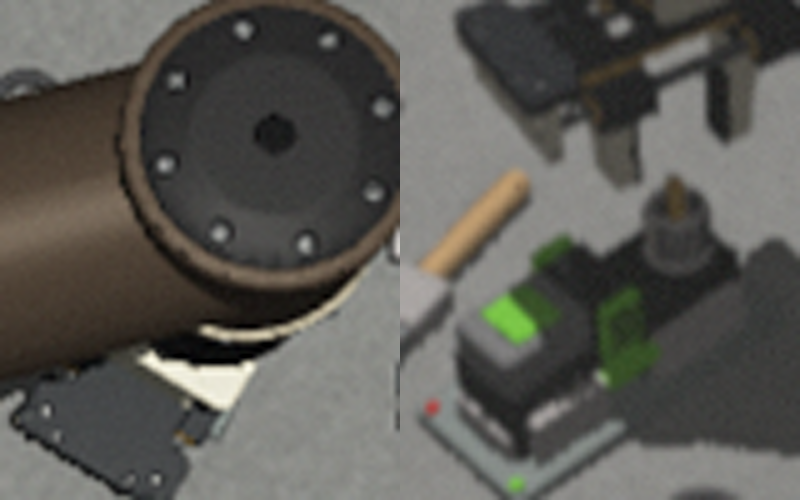

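Run:
```python
from station import arm,eyes
from h import *
import pickle
p=eyes.grab_frame("scene");pickle.dump(p,open("s2.pkl","wb"))
cv2.imwrite("pics/a2.png",cv2.resize(p["color"][70:170,250:370,::-1],None,fx=6,fy=6,interpolation=cv2.INTER_CUBIC)[:600])
P=lambda u,v:cloud(p,[250+u/6],[70+v/6]).round(3)
for u,v in((40,400),(100,420),(130,430),(160,400),(200,420),(330,360),):print(u,v,P(u,v))
V,U=np.mgrid[70:150,260:360];Q=cloud(p,U.ravel(),V.ravel())
d=Q-np.array([.504,-.06,.126]);a=1.025;y=np.array([np.sin(a),-np.cos(a)]);x=np.array([np.cos(a),np.sin(a)])
L=np.c_[d[:,:2]@x,d[:,:2]@y,d[:,2]]
m=(Q[:,2]>.118)&(Q[:,2]<.2)&(np.hypot(d[:,0],d[:,1])<.12)
for h in np.arange(-.008,.08,.008):
    k=m&(abs(L[:,2]-h)<.004); 
    if k.any():print(h.round(3),"y",np.sort(L[k,1]).round(3)[::3],"x",L[k,0].min().round(3),L[k,0].max().round(3))
```

```text
40 400 [[ 0.443 -0.298 -0.002]]
100 420 [[ 0.444 -0.26   0.001]]
130 430 [[ 0.441 -0.245 -0.003]]
160 400 [[ 0.417 -0.241 -0.001]]
200 420 [[ 0.423 -0.214  0.001]]
330 360 [[ 0.564 -0.05   0.215]]
0.0 y [-0.026] x -0.007 0.011
0.008 y [-0.038 -0.034 -0.027 -0.025 -0.024 -0.024  0.028  0.035  0.04   0.042] x -0.006 0.015
0.016 y [-0.036 -0.03  -0.026 -0.024 -0.023 -0.022  0.032  0.035  0.041  0.042
  0.042  0.043] x -0.006 0.015
0.024 y [-0.036 -0.034 -0.032 -0.031 -0.029 -0.026 -0.024 -0.024 -0.023  0.028
  0.03   0.034  0.037  0.04   0.042  0.043  0.043] x -0.007 0.016
0.032 y [-0.041 -0.035 -0.029 -0.025 -0.024 -0.024  0.026  0.028  0.034  0.037
  0.041  0.044  0.045] x -0.005 0.016
0.04 y [-0.04  -0.039 -0.035 -0.031 -0.028 -0.025 -0.024 -0.024 -0.023  0.03
  0.033  0.037  0.042  0.045  0.045] x -0.008 0.015
0.048 y [-0.044 -0.038 -0.035 -0.031 -0.029 -0.027 -0.026 -0.025 -0.024  0.03
  0.042  0.046  0.047] x -0.002 0.016
0.056 y [-0.039 -0.034 -0.031 -0.028] x -0.006 0.016
0.064 y [-0.033 -0.028 -0.027] x -0.009 0.015
0.072 y [-0.084 -0.081 -0.08  -0.079 -0.029 -0.028 -0.026  0.086  0.089  0.089
  0.09   0.09   0.091] x -0.027 0.041
```

View pics/a2.png

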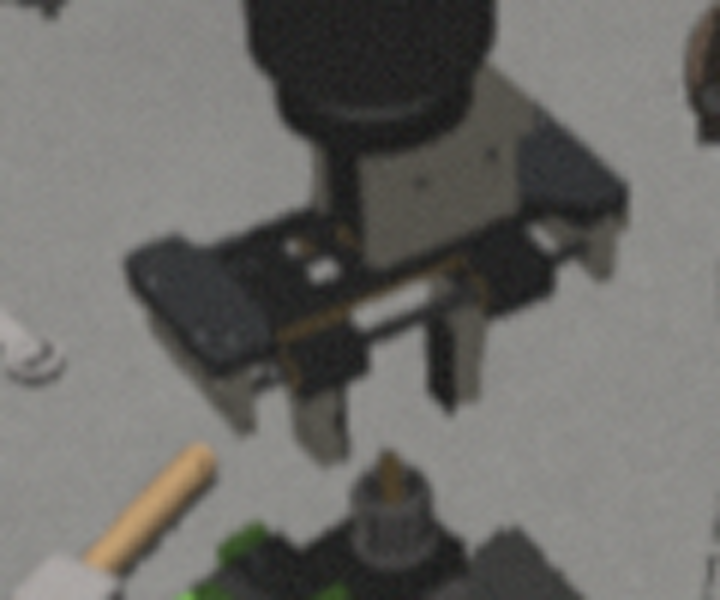

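apply_moves(moves=[[0.14,0,0,0.02,0],[0.14,0,0,0.02,0],[0.14,0,0,0.02,0],[0.14,0,0,0,0],[0.14,0,0,0,0]])

```text
t: 5.03
eef_pos: [0.5049, -0.0608, 0.0677]
ee_rot: [3.141, -0.0, 1.025]
force: [-0.3, -1.3, 0.2]
width: 0.05
```

apply_moves(moves=[[-0.5,0,0,0,0],[-0.5,0,0,0,0],[-0.5,0,0,0,0],[-0.5,0,0,0,0],[-0.5,0,0,0,0],[-0.5,0,0,0,0]], newtons=25)

```text
t: 5.53
eef_pos: [0.5052, -0.0606, 0.0681]
ee_rot: [3.14, -0.002, 1.025]
force: [-1.3, 3.0, 7.4]
width: 0.0356
```

```bash
cat > st.py <<'E'
from station import arm
s=arm.get_state()
for k in("t","q","eef_pos","ee_rot","force","moment","width"):print(k,s[k])
E
python3 st.py
```

```text
t 5.5333
q [ 2.67197799e-01  2.52294492e-01 -5.56111517e-01  1.99341696e-04
 -7.60158040e-01  2.32894679e+00]
eef_pos [ 0.50516581 -0.06062442  0.06807144]
ee_rot [ 3.13995782e+00 -1.52620628e-03  1.02549383e+00]
force [-1.32138082  3.02881898  7.43660077]
moment [ 0.7196147   0.77734044 -0.07690033]
width 0.03561616279744934
```

Gripped at 36 mm, which matches the sleeve. Now I turn clockwise in stages.

apply_moves(moves=[[-0.5,0,0,0,0.1],[-0.5,0,0,0,0.1],[-0.5,0,0,0,0.1],[-0.5,0,0,0,0.1],[-0.5,0,0,0,0.1],[-0.5,0,0,0,0]])

```text
t: 6.03
eef_pos: [0.5053, -0.0607, 0.0681]
ee_rot: [3.141, -0.002, 0.519]
force: [-1.4, 0.8, 7.0]
width: 0.0355
```

```bash
python3 st.py
```

```text
t 6.0333
q [ 2.67071200e-01  2.52375642e-01 -5.56087961e-01  5.42509245e-04
 -7.59907711e-01  1.82262179e+00]
eef_pos [ 0.5053249  -0.06073536  0.06808645]
ee_rot [ 3.14062558e+00 -2.25509851e-03  5.19290567e-01]
force [-1.38160377  0.7517257   6.9813582 ]
moment [ 0.17636507  0.45923175 -0.13638211]
width 0.03549782087592386
```

apply_moves(moves=[[-0.5,0,0,0,0.1],[-0.5,0,0,0,0.1],[-0.5,0,0,0,0.1],[-0.5,0,0,0,0]])

```text
t: 6.37
eef_pos: [0.5054, -0.0609, 0.0681]
ee_rot: [3.141, -0.002, 0.219]
force: [-0.3, -0.5, 6.8]
width: 0.0354
```

```bash
python3 st.py
```

```text
t 6.3667
q [ 2.66908370e-01  2.52406416e-01 -5.56106685e-01  7.87573415e-04
 -7.59863586e-01  1.52261133e+00]
eef_pos [ 0.50536397 -0.06087037  0.06809846]
ee_rot [ 3.14116594e+00 -2.44287339e-03  2.19294174e-01]
force [-0.33108023 -0.51804161  6.79908837]
moment [-0.10769216  0.38271182 -0.09377004]
width 0.03535941007140477
```

apply_moves(moves=[[-0.5,0,0,0,0.1],[-0.5,0,0,0,0.1],[-0.5,0,0,0,0]])

```text
t: 6.62
eef_pos: [0.5054, -0.0609, 0.0681]
ee_rot: [3.142, -0.002, 0.02]
force: [-1.5, -1.5, 5.7]
width: 0.0355
```

```bash
python3 st.py
```

```text
t 6.6167
q [ 2.66845484e-01  2.52440435e-01 -5.56161052e-01  9.26642812e-04
 -7.59853920e-01  1.32278083e+00]
eef_pos [ 0.50535015 -0.0609424   0.06808342]
ee_rot [ 3.14154697e+00 -2.42615561e-03  1.95010487e-02]
force [-1.45619956 -1.47239092  5.65905934]
moment [-0.35447082  0.3447444  -0.08100753]
width 0.03548990683465109
```

apply_moves(moves=[[-0.5,0,0,0,0.1],[-0.5,0,0,0,0]], newtons=40)

```text
t: 6.78
eef_pos: [0.5054, -0.061, 0.0681]
ee_rot: [-3.142, -0.002, -0.08]
force: [-0.3, -0.5, 6.0]
width: 0.0355
```

```bash
python3 st.py
```

```text
t 6.7833
q [ 2.66794896e-01  2.52430798e-01 -5.56172318e-01  1.06275151e-03
 -7.59898847e-01  1.22335390e+00]
eef_pos [ 0.50535173 -0.06100342  0.06810235]
ee_rot [-3.14150152e+00 -2.40687005e-03 -7.98780888e-02]
force [-0.25131508 -0.48548881  5.96139469]
moment [-0.45582112  0.28942365 -0.06601516]
width 0.035531060159892616
```

apply_moves(moves=[[-0.5,0,0,0,0.1],[-0.5,0,0,0,0]])

```text
t: 6.95
eef_pos: [0.5054, -0.061, 0.0681]
ee_rot: [-3.141, -0.002, -0.18]
force: [-0.8, -1.0, 6.0]
width: 0.0354
```

```bash
python3 st.py|tail -4
```

```text
ee_rot [-3.14121793e+00 -2.42831709e-03 -1.79876422e-01]
force [-0.81903181 -1.03276261  6.03721899]
moment [-0.34049722  0.24385633 -0.04252908]
width 0.035439539402840066
```

apply_moves(moves=[[-0.5,0,0,0,0.1],[-0.5,0,0,0,0]])

```text
t: 7.12
eef_pos: [0.5055, -0.0609, 0.0681]
ee_rot: [-3.141, -0.002, -0.28]
force: [-1.4, -0.3, 6.0]
width: 0.0351
```

```bash
python3 st.py|tail -4
python3 - <<'E'
from station import eyes
from h import *
p=eyes.grab_frame("scene")
cv2.imwrite("pics/a3.png",cv2.resize(p["color"][110:200,260:360,::-1],None,fx=6,fy=6,interpolation=cv2.INTER_CUBIC))
E
```

```text
ee_rot [-3.14083668e+00 -2.48787897e-03 -2.79833667e-01]
force [-1.4261129  -0.34239766  5.95126814]
moment [-0.20339408  0.27265305 -0.00570672]
width 0.03509561144437262
```

View pics/a3.png

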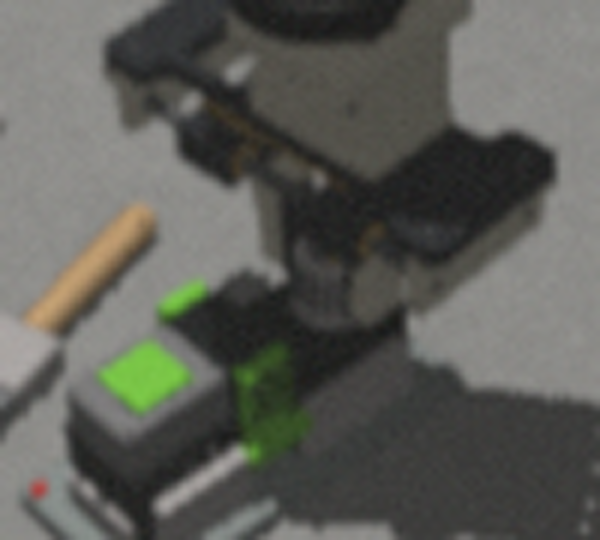

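apply_moves(moves=[[-0.5,0,0,0,0.1],[-0.5,0,0,0,0],[-0.5,0,0,0,0]])

```text
t: 7.42
eef_pos: [0.5055, -0.0608, 0.0681]
ee_rot: [-3.141, -0.002, -0.375]
force: [0.1, -0.4, 5.6]
width: 0.0353
```

```bash
sed -i 's/"width")/"width","joint_efforts")/' st.py; python3 st.py|tail -5
```

```text
force [ 0.05265655 -0.39889331  5.59214285]
moment [-0.05828105  0.22003224  0.04657123]
width 0.0353156404216039
joint_efforts [-3.97464051e-02 -3.97807860e+01  2.02713096e+01  4.40684438e+00
  3.32216984e-01 -3.50329187e-01]
```

apply_moves(moves=[[-0.5,0,0,0,0.1],[-0.5,0,0,0,0],[-0.5,0,0,0,0]])

```text
t: 7.67
eef_pos: [0.5055, -0.0608, 0.0681]
ee_rot: [-3.14, -0.002, -0.475]
force: [0.1, 0.9, 5.2]
width: 0.035
```

```bash
python3 st.py|tail -5
```

```text
force [0.14884032 0.94053132 5.15940764]
moment [-0.03827082  0.18251557  0.05985118]
width 0.035042191905795585
joint_efforts [ -0.14574927 -39.8217988   20.19648135   4.42184597   0.27599582
  -0.37414977]
```

apply_moves(moves=[[-0.5,0,0,0,0.1],[-0.5,0,0,0,0],[-0.5,0,0,0,0]])

```text
t: 7.92
eef_pos: [0.5056, -0.0605, 0.0681]
ee_rot: [-3.14, -0.002, -0.574]
force: [-1.5, 2.0, 5.9]
width: 0.035
```

```bash
python3 st.py|tail -6
```

```text
ee_rot [-3.13974846e+00 -2.19671388e-03 -5.73822522e-01]
force [-1.53501406  2.03393917  5.91114274]
moment [0.82438235 0.37294621 0.44515393]
width 0.03498346527850692
joint_efforts [ -1.59800012 -39.69343185  20.06166279   4.6845603    0.2404556
  -0.73207676]
```

The moment jumped at the end, from 0.06 to 0.45 N m, so the closing stop at about 1.7 has been reached and the chuck is tight. I'll release, rise and look again.

apply_moves(moves=[[0.1,0,0,0,0],[0.1,0,0,0,0],[0.1,0,0,0,0],[0.1,0,0,0,0],[0.1,0,0,-0.02,0],[0.1,0,0,-0.03,0],[0.1,0,0,-0.03,0],[0.1,0,0,-0.03,-0.1],[0.6,0,0,0,-0.1],[0.6,0,0,0,0],[0.6,0,0,0,0],[0.6,0,0,0,0]])

```text
t: 8.92
eef_pos: [0.5035, -0.0611, 0.1756]
ee_rot: [3.141, 0.002, -0.378]
force: [-0.7, -0.3, 0.1]
width: 0.0677
```

```bash
python3 st.py
python3 - <<'E'
from station import eyes
from h import *;import pickle
from fit import *
p=eyes.grab_frame("scene");pickle.dump(p,open("s3.pkl","wb"))
cv2.imwrite("pics/a4.png",cv2.resize(p["color"][110:200,260:360,::-1],None,fx=6,fy=6,interpolation=cv2.INTER_CUBIC))
V,U=np.mgrid[140:215,260:342];P=cloud(p,U.ravel(),V.ravel());P=P[(P[:,2]>.048)&(P[:,2]<.12)]
f=lambda a:model(local(P,a))
r=least_squares(f,[.563,-.082,-.355,0],loss="soft_l1",f_scale=.002,x_scale=[.01,.01,.1,.01]);print(r.x.round(4),len(P))
E
```

```text
t 8.9167
q [ 2.66846346e-01  1.24889658e-01 -4.24399464e-01 -3.76711952e-04
 -1.02338375e+00  9.25892463e-01]
eef_pos [ 0.50351747 -0.06106682  0.17557567]
ee_rot [ 3.14072137e+00  1.69281550e-03 -3.78254628e-01]
force [-0.7149935  -0.31194728  0.11633523]
moment [0.05717798 0.00417558 0.01731356]
width 0.0677285045312476
joint_efforts [ 6.57364202e-03 -3.77865458e+01  2.70613825e+01  6.35937586e+00
  8.74025328e-02  5.61792729e-02]
[ 0.5646 -0.0832 -0.3952  0.0009] 1241
```

View pics/a4.png

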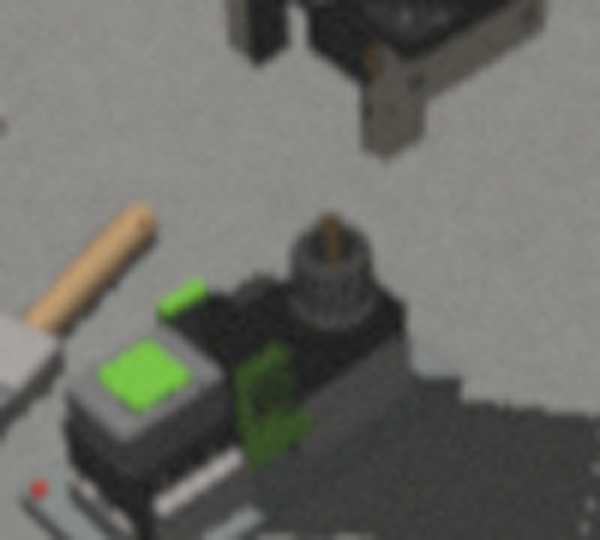

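apply_moves(moves=[[0.7,0.0214,-0.0003,0,0],[0.7,0.0214,-0.0003,0,0],[0.7,0.0214,-0.0003,0,0],[0.7,0,0,0.03,0],[0.7,0,0,0.03,0],[0.7,0,0,0,0],[0.7,0,0,0,0],[0.7,0,0,0,0],[0.7,0,0,0,0]])

```text
t: 9.72
eef_pos: [0.5654, -0.0835, 0.1183]
ee_rot: [-3.141, -0.002, -0.375]
force: [-0.1, 0.7, -0.2]
width: 0.0747
```

```bash
python3 st.py
python3 - <<'E'
from station import eyes
from h import *;import pickle
p=eyes.grab_frame("scene")
cv2.imwrite("pics/a5.png",cv2.resize(p["color"][110:200,260:360,::-1],None,fx=6,fy=6,interpolation=cv2.INTER_CUBIC))
E
python3 st.py|sed -n 3p
```

```text
t 9.7167
q [ 1.96034267e-01  2.83189088e-01 -3.65911861e-01  6.73507735e-04
 -9.19449086e-01  9.99706152e-01]
eef_pos [ 0.56542984 -0.08346605  0.11826823]
ee_rot [-3.14082987e+00 -2.17976387e-03 -3.74649021e-01]
force [-0.14450974  0.69093047 -0.19018046]
moment [ 0.01671184 -0.0324027  -0.03514058]
width 0.0746625076731616
joint_efforts [-7.29813636e-02 -4.67131662e+01  2.44491845e+01  5.78774303e+00
  5.49167802e-02 -1.29942689e-02]
 -9.19172489e-01  9.99817448e-01]
```

View pics/a5.png

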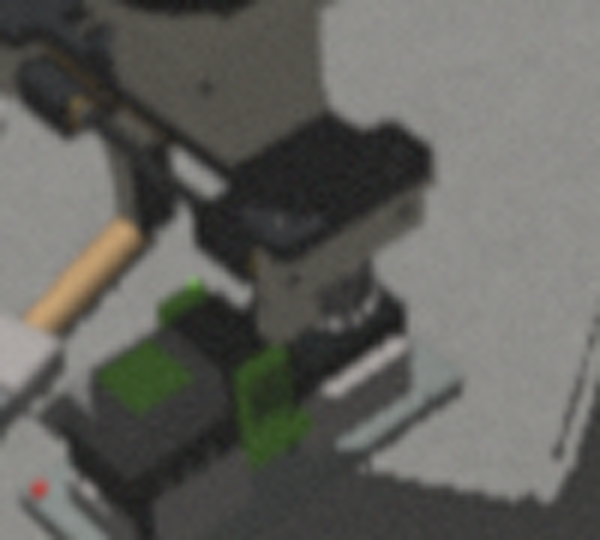

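The fingers straddle the catches: near finger at (275,300), catches at (270,400) and (185,300). I descend to TCP z 0.052, then pinch.

apply_moves(moves=[[0.7,0,0,0.022,0],[0.7,0,0,0.022,0],[0.7,0,0,0.022,0],[0.7,0,0,0,0],[0.7,0,0,0,0]])

```text
t: 10.18
eef_pos: [0.5644, -0.0836, 0.0511]
ee_rot: [3.141, 0.0, -0.374]
force: [-0.1, 0.3, 0.7]
width: 0.0746
```

apply_moves(moves=[[-0.2,0,0,0,0],[-0.2,0,0,0,0],[-0.2,0,0,0,0],[-0.2,0,0,0,0],[-0.2,0,0,0,0],[-0.2,0,0,0,0],[-0.2,0,0,0,0]], newtons=45)

```text
t: 10.77
eef_pos: [0.5653, -0.084, 0.0529]
ee_rot: [-3.141, -0.003, -0.374]
force: [-3.0, -1.4, 11.7]
width: 0.0475
```

```bash
python3 st.py
```

```text
t 10.7667
q [ 0.19548244  0.36093324 -0.43392735  0.00143093 -0.77349665  1.00013138]
eef_pos [ 0.56534657 -0.0839641   0.05288814]
ee_rot [-3.14111875e+00 -2.59354340e-03 -3.74160540e-01]
force [-3.02570369 -1.38409009 11.68781031]
moment [-0.58887561  1.1910406  -0.00562717]
width 0.04752877996546847
joint_efforts [ 1.06281895e+00 -4.50996995e+01  2.04937577e+01  3.81089956e+00
  1.38169136e+00 -1.43810731e-02]
```

apply_moves(moves=[[-0.2,0,0,-0.004,0],[-0.2,0,0,-0.006,0],[-0.2,0,0,-0.006,0],[-0.2,0,0,-0.006,0],[-0.2,0,0,0,0]])

```text
t: 11.18
eef_pos: [0.5647, -0.0835, 0.0737]
ee_rot: [-3.141, -0.001, -0.375]
force: [0.9, 0.0, -6.5]
width: 0.047
```

```bash
python3 st.py
python3 - <<'E'
from station import eyes
from h import *;import pickle
p=eyes.grab_frame("scene")
cv2.imwrite("pics/a6.png",cv2.resize(p["color"][110:200,260:360,::-1],None,fx=6,fy=6,interpolation=cv2.INTER_CUBIC))
E
```

```text
t 11.1833
q [ 1.95909624e-01  3.34372431e-01 -4.13570275e-01 -4.63374539e-05
 -8.21895267e-01  1.00014206e+00]
eef_pos [ 0.56469596 -0.08346063  0.07372471]
ee_rot [-3.14104638e+00 -7.88150183e-04 -3.74776392e-01]
force [ 0.86435844  0.04484046 -6.45095134]
moment [ 0.08628058 -0.02905193  0.02739324]
width 0.046975276927520376
joint_efforts [-1.48736998e-01 -5.31221008e+01  2.46708316e+01  6.17036372e+00
 -2.58361213e-01  4.97552992e-04]
```

View pics/a6.png

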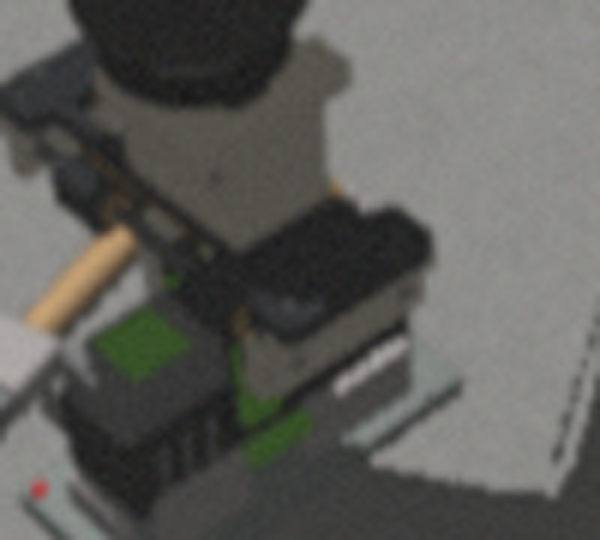

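Fz of -6.5 N matches the head plus the bit (0.65 kg), and the catches are free. I continue up.

apply_moves(moves=[[-0.2,0,0,-0.008,0],[-0.2,0,0,-0.01,0],[-0.2,0,0,-0.01,0],[-0.2,0,0,-0.01,0],[-0.2,0,0,-0.01,0],[-0.2,0,0,-0.01,0],[-0.2,0,0,-0.008,0],[-0.2,0,0,-0.004,0],[-0.2,0,0,0,0],[-0.2,0,0,0,0],[-0.2,0,0,0,0],[-0.2,0,0,0,0]])

```text
t: 12.23
eef_pos: [0.5639, -0.0836, 0.1418]
ee_rot: [3.141, 0.001, -0.375]
force: [0.4, 1.0, -6.5]
width: 0.047
```

apply_moves(moves=[[-0.2,0,0,0,0],[-0.2,0,0,0,0],[-0.2,0,0,0,0],[-0.2,0,0,0,0],[-0.2,0,0,0,0],[-0.2,0,0,0,0]])

```text
t: 12.73
eef_pos: [0.5644, -0.0836, 0.1425]
ee_rot: [3.142, 0.0, -0.375]
force: [0.1, 0.7, -7.5]
width: 0.0472
```

```bash
python3 st.py
python3 - <<'E'
from station import eyes
from h import *;import pickle
p=eyes.grab_frame("scene");pickle.dump(p,open("s7.pkl","wb"))
cv2.imwrite("pics/a7.png",cv2.resize(p["color"][90:210,240:360,::-1],None,fx=5,fy=5,interpolation=cv2.INTER_CUBIC))
t=eyes.grab_frame("top");cv2.imwrite("pics/t7.png",t["color"][:,:,::-1])
E
python3 st.py
```

```text
t 12.7333
q [ 1.95828131e-01  2.57970190e-01 -3.37273730e-01  4.04695378e-05
 -9.75667877e-01  1.00019259e+00]
eef_pos [ 0.5643593  -0.08359808  0.14251287]
ee_rot [ 3.14150208e+00  7.90770868e-05 -3.74752919e-01]
force [ 0.1042718   0.7358232  -7.54604381]
moment [0.01826298 0.03547858 0.03299909]
width 0.047179642120219294
joint_efforts [ 5.93904879e-04 -5.07122433e+01  2.86396766e+01  7.24232510e+00
  1.03185244e-01  1.86771115e-05]
t 12.8333
q [ 1.95853018e-01  2.57902413e-01 -3.37195550e-01  1.98168186e-05
 -9.75693277e-01  1.00018704e+00]
eef_pos [ 0.56440118 -0.08356954  0.14257602]
ee_rot [ 3.14158159e+00 -1.31443436e-05 -3.74745163e-01]
force [ 0.95417511  0.48731393 -7.04864832]
moment [ 0.0097047  -0.02287752 -0.0151606 ]
width 0.04746830059370188
joint_efforts [ 7.23034700e-04 -5.07246745e+01  2.86471456e+01  7.24396750e+00
  1.03673644e-01 -3.82544658e-05]
```

View pics/a7.png

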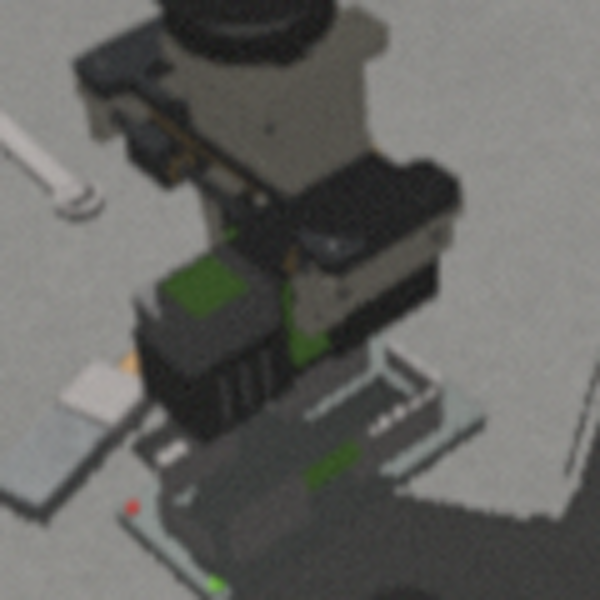

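View pics/t7.png

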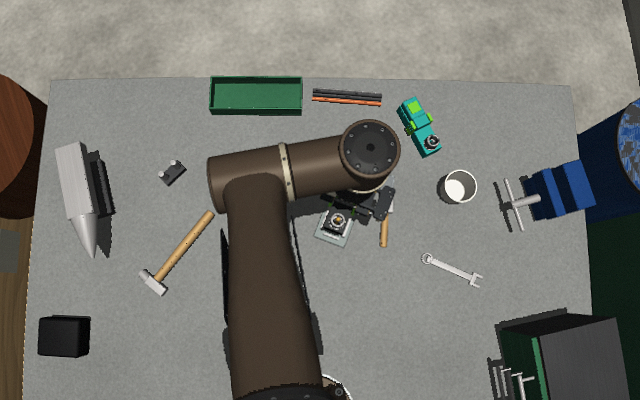

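Run:
```python
from station import eyes
from h import *
t=eyes.grab_frame("top")
cv2.imwrite("pics/t8.png",cv2.resize(t["color"][205:250,310:370,::-1],None,fx=12,fy=12,interpolation=cv2.INTER_CUBIC))
V,U=np.mgrid[205:250,318:350];P=cloud(t,U.ravel(),V.ravel())
k=(P[:,2]>.12)&(P[:,2]<.25);print("tallest",P[k][np.argsort(-P[k][:,2])][:8].round(3).tolist())
k=(P[:,2]>.135)&(P[:,2]<.16);Q=P[k];c=np.linalg.lstsq(np.c_[Q[:,:2],np.ones(len(Q))],Q[:,2],rcond=None)[0];print("deck",len(Q),np.median(Q[:,2]),"slopes",c)
import pickle
p=pickle.load(open("s7.pkl","rb"));V,U=np.mgrid[140:155,272:288];P=cloud(p,U.ravel(),V.ravel());Q=P[(P[:,2]>.165)&(P[:,2]<.185)];print("hump",len(Q),np.median(Q,0),np.linalg.lstsq(np.c_[Q[:,:2],np.ones(len(Q))],Q[:,2],rcond=None)[0])
```

```text
tallest [[0.532, -0.078, 0.226], [0.533, -0.076, 0.224], [0.53, -0.083, 0.223], [0.533, -0.081, 0.222], [0.533, -0.083, 0.221], [0.531, -0.081, 0.22], [0.503, -0.062, 0.2], [0.506, -0.062, 0.199]]
deck 374 0.14756897131974933 slopes [-0.01497688  0.01136517  0.15608873]
hump 208 [ 0.60734284 -0.0977998   0.17517581] [-0.00056725 -0.01340785  0.17402974]
```

View pics/t8.png

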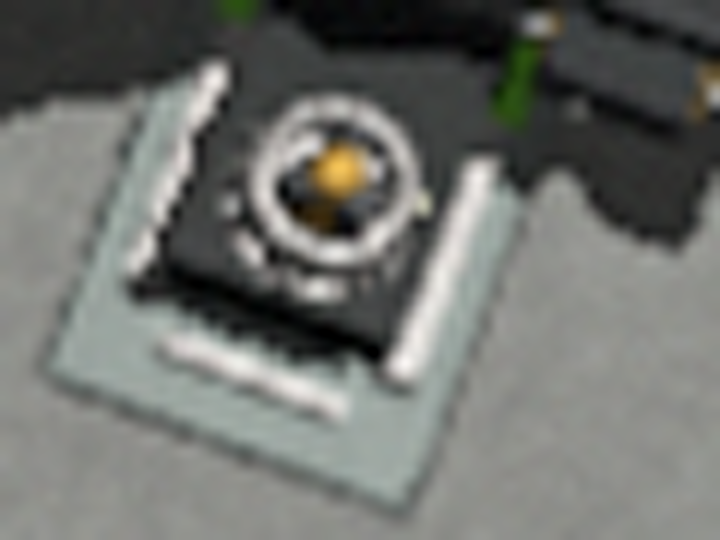

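The head is level, with slopes under 0.02 rad, and its deck is at 0.148 m, 90 mm above home. The bit top is at 0.200 m (home 0.112), so it rose with the head. I'll hand the job in.

```bash
python3 -c "
from station import job
print(job.job_done())"
```

```text
the job is handed in; nothing more can be done
None
```

I tightened the chuck, lifted the drill head with its bit out of the dock, and handed the job in at about 13 s with the head held still by the squeezed catches.

- **Chuck:** I gripped the sleeve and turned it about 1.6 rad clockwise. The moment on the tool then jumped from 0.06 to 0.45 N m. I took that as the closing stop at about 1.7 rad, past the 1.35 rad that counts as tight.
- **Lift:** I squeezed the catches with 45 N. The opening read about 47 mm against the expected 50 mm, so they are fully in.
- **Height and level:** The deck of the head ended about 90 mm above its home height, with slopes under 0.02 rad.
- **Bit:** It came up with the head. Its top is now at 0.200 m, up from 0.112 m. The force reading of 6.5 to 7.5 N roughly matches the head plus the bit.
- **Other things on the bench:** The ones visible in the last pictures, including the turquoise look-alike, look unmoved. The ring was hidden under the arm in the last top view, so I did not check it at the end.

One reading was less clear. The moment showed no distinct rise when the jaws should have first met the bit, so tightness rests on the jump at the end and on the bit rising with the head.

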